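# Shield the coil with sprung tweezers

## Task

Before the coating is sprayed, pick up the sprung shielding tweezers by their yellow grips and bring the two orange shields down astride the blue coil on the one board that has white lines beside its coil, level and just clear of the board (a few millimetres). Squeeze the tweezers to the gap marked by the two white lines, so that a shield stands centred along and over each line, and finish still holding them there, steady. Do not touch the boards, coils or panel, and leave everything else on the bench where it is.

Things in the scene. Friction and masses are not known exactly. Their poses are not given: they have to be found in the camera images.
- tweezers: Loose sprung tweezers, 150 mm long, 110 g: dark tail block (24 x 36 x 16 mm) with two steel blades pivoted on it along +x. At the start level and open, tail on the rest, shields standing on the work surface. Origin: under the tail's middle at the height of the shields' lower edges; x to the tips, y to the left blade, z up. Tail and blades are 38 to 54 mm above it.
- tweezers_grip (a point): Grasp here from above, closing along y: centre between the yellow grips, 75 mm ahead of the tail, 46 mm above the shields' lower edges; axes as the tweezers'. Grip faces 46 mm long, 16 mm high; 55 mm over their outsides when open, 40 mm (parallel) at the marked gap. Springs push them apart with 5 N open, 12 N at the mark: drive the fingers to an opening, do not simply shut them.
- shield_left (a point): Middle of the lower edge of the left (+y) orange shield: an upright plate 24 mm long (x), 3 mm thick, 53 mm high at the blade's tip, 137 mm ahead of the tail. It swings inwards with the blade.
- shield_right (a point): The same for the right (-y) orange shield.
- blade_left (a joint): Squeeze angle of the left blade in rad; the right blade mirrors it. 0 = fully open (57 mm between the middles of the shields), 0.10 = blades parallel, shields 30 mm apart (the marked gap), 0.17 = stop. Shield spacing shrinks 1.8 times as fast as the width over the yellow grips.
- rest: Fixed black block 34 x 40 mm, top 38 mm above the work surface, under the tweezers' tail at the start. Origin: centre of its underside.
- board_a: Fixed green circuit board on the plywood panel, 105 (its x) x 115 (its y) x 3 mm, origin at the centre of its underside (18 mm above the work surface). The only board with white lines: two lines 40 mm long and 6 mm wide along its x, 15 mm left and 15 mm right of the coil's centre (30 mm between their middles). Parts on it stand no more than 18 mm above its upper face.
- board_a_coil (a point): Centre of the foot of the blue coil on board_a, on the board's upper face (21 mm above the work surface), 20 mm from the board's centre along its +x; axes as the board's: x along the white lines, y across them. The coil is a blue upright cylinder, 18 mm across and 18 mm high.
- board_b: Fixed green circuit board on the plywood panel, 105 (its x) x 115 (its y) x 3 mm, origin at the centre of its underside (18 mm above the work surface). Same as board_a with a blue coil, but without white lines. Parts on it stand no more than 18 mm above its upper face.
- board_c: Fixed green circuit board on the plywood panel, 105 (its x) x 115 (its y) x 3 mm, origin at the centre of its underside (18 mm above the work surface). Same as board_a with a blue coil, but without white lines. Parts on it stand no more than 18 mm above its upper face.
- board_d: Fixed green circuit board on the plywood panel, 105 (its x) x 115 (its y) x 3 mm, origin at the centre of its underside (18 mm above the work surface). Same as board_a with a blue coil, but without white lines. Parts on it stand no more than 18 mm above its upper face.
- panel: Fixed plywood panel 270 x 280 x 18 mm under the four boards. Origin: centre of its underside.
- thinner: Bystander: white bottle, 64 mm across, 170 mm high. Origin: centre of its underside.
- reel: Bystander: yellow ring, 80 mm across, 24 mm high. Origin: centre of its underside.
- brush: Bystander: brush lying on the bench.
- jar: Bystander: amber jar with black lid, 60 mm across, 70 mm high. Origin: centre of its underside.
- captray: Bystander: grey tray of blue caps, 140 x 100 x 40 mm. Origin: centre of its underside.
- cup: Bystander: metal cup, 72 mm across, 85 mm high. Origin: centre of its underside.
Mind the look-alikes: they are no part of the job. Of the things that look like the rest, take the one that is farthest from the robot's base at the start.

How it is judged:
By the outcome, as a careful person would: the job done as asked, in the order asked, and still so for the second after the job is handed in, while the arm keeps its last pose, push and grip.
It also fails if it takes over 48 s, if anything falls off the work surface, if the arm or the gripper's body presses on something with over 40 N, if the wrist force passes 120 N, or if a joint passes its speed limit or range.

## Robot

A 6-joint arm with a two-finger parallel gripper is mounted at the origin on the work surface. World frame = base frame: x ahead of the robot, y to its left, z up, the work surface at z = 0. Lengths are in m, angles in rad, forces in N, time in s.
With the tool pointing down it reaches from about 0.325 to 0.925 m from the base axis. Payload 3.1 kg.
Tool frame: the origin (TCP) lies at the very end of the fingers, on their centre line; the grasp point (between the pads) lies 19 mm behind it; z points along the fingers, y is the line along which they close (so a half turn about z gives the same grasp; the last joint's range is limited). The gripper opens to 85 mm and grips with 20 to 120 N. Pads are 22 mm wide; open, the fingers measure 114 mm over their backs; the gripper's body (76 mm by 85 mm) begins 54 mm behind the grasp point. The pads swing forward as they close: fully open they stand 13 mm farther back than shut.
Start: joints at [1.234, 0.217, 1.613, -0, 1.311, -0.112], TCP at [0.139, 0.609, 0.231] pointing down, gripper open.
Joint ranges: [-2.75, 2.75], [-0.78, 2.1], [0.31, 2.55], [-1.13, 4.27], [0.13, 2.63], [-2.58, 2.58]. Speed limits (rad/s): [2.79, 2.79, 3.14, 3.14, 3.14, 3.14].

## Interface

Orientations are given as a unit quaternion [w, x, y, z].
In Python, from workcell import state, capture, finish_job gives the robot as it stands.
- The arm moves only by the tool carry_out, never from a script. Its arguments are lists of equal length, an entry for each row: "grip": the opening, from -1 (shut) to 1 (fully open); "dp": the shift along the world's x, y, z as a fraction of full scale, a list of three; "turn": the turn about the world's z as a fraction of full scale. In form: {"grip": [grip, ...], "dp": [[dx, dy, dz], ...], "turn": [turn, ...]}. A call has 1 to 8 rows; each row shifts and turns the commanded pose from where the row before left it; what a row does not reach is not made up. Full scale, the value 1, is 400 mm for a shift and 90 degrees for a turn. A row lasts 1/10 s, in which the tool goes at most 50 mm and 8.59 degrees, less where a joint would pass 70% of its speed; a pose out of reach is approached as far as the arm can. A call with a number of a shift or a turn outside -1 to 1 is refused whole. A call with a gripper value outside its range is refused whole. The fingers move at their own pace and stop on an object; the grip force is fixed at half the most. Time passes only in rows, so rows that do not move let the fingers close. It gives the time, the measured TCP pose, the force, the opening and the grip force at its end, in the units of the state.
- state(): the state, without advancing time (a new reading comes with each control period).
- capture(name): name is "scene" or "top" or "wrist"; returns a dict with "frame" (384x512x3 uint8, red, green, blue), "mtx" (3x3 intrinsics, pixels), "k1" (the pictures are not rectified: a ray, as slopes to the right and down, at radius r is drawn at 1 + k1 r^2 times it, then the intrinsics apply), "rvec" (rotation vector, rad) and "tvec" (3), from world to camera coordinates, as OpenCV has them. Camera axes: x right, y down, z forward; pixel columns grow to the right and rows downward; lengths in m; the calibration is good to about 2 mm. A picture is of the moment at which its call begins. There is no depth.
- finish_job(): hands the job in; it is judged then, once.
The state is a dict: "time_s": time; "qpos": joint angles; "joint_velocities": joint speeds; "joint_efforts": joint torques, N m; "ee_pos": TCP position; "orientation": TCP orientation; "ft_force": force on the tool from outside, world axes, zero at the start; "moment": the same for the moment, N m; "width": finger opening in m; "gripper_force": force on a finger pad.
Only numpy, scipy, OpenCV 4.12 (cv2) and the standard library are available. Lean on these libraries where they do the work, as an engineer would, in place of code of your own. Each camera call takes 0.05 s, during which the arm holds its last target. There are 200 camera calls.

## Working session

There is one attempt and no reset: what is moved stays moved. The work goes in short steps, Python scripts to look and compute and a tool call to move; the robot and the scene stay as the last step left them, time stands still between calls to the robot, and variables do not carry over. Pictures are saved under pics/ and viewed, at most 10 in all, crops included, and the job is handed in when it is done.

Besides the shell and the picture viewer there is one more tool, called after "Emit:" by a JSON object that holds its "method" and its "body". carry_out: Moves the arm, as the interface text tells. Shift numbers are shares of 400 mm and turn numbers shares of 90 degrees, none past 1 either way. Its arguments: {"type":"object","properties":{"grip":{"type":"array","items":{"type":"number"}},"dp":{"type":"array","items":{"type":"array","items":{"type":"number","minimum":-1,"maximum":1}}},"turn":{"type":"array","items":{"type":"number","minimum":-1,"maximum":1}}},"required":["grip","dp","turn"]}

```bash
mkdir -p pics; cat > h.py <<'E'
import numpy as np, cv2
from workcell import state, capture
def ray(c,uv):
    # pixel -> world origin, direction
    K=c["mtx"];K=np.array(K,float);k=float(c["k1"])
    R=cv2.Rodrigues(np.array(c["rvec"],float))[0];t=np.array(c["tvec"],float).ravel()
    p=cv2.undistortPoints(np.array([[uv]],float),K,np.array([k,0,0,0,0]))[0,0]
    d=R.T@np.array([p[0],p[1],1.]);return -R.T@t,d
def onz(c,uv,z):
    o,d=ray(c,uv);return o+d*(z-o[2])/d[2]
def proj(c,P):
    return cv2.projectPoints(np.array(P,float).reshape(-1,3),np.array(c["rvec"],float),np.array(c["tvec"],float),np.array(c["mtx"],float),np.array([float(c["k1"]),0,0,0,0]))[0].reshape(-1,2)
def save(c,n): cv2.imwrite("pics/"+n,c["frame"][:,:,::-1])
E
python3 - <<'E'
from h import *
import pickle
print(state())
ims=[]
for n in("top","scene"):
    c=capture(n);pickle.dump(c,open(n+".pkl","wb"));save(c,n+"0.png")
    o,_=ray(c,(256,192));print(n,o.round(3),c["k1"],onz(c,(256,192),0).round(3))
E
```

```text
{'time_s': 0.0, 'qpos': array([ 1.23381661e+00,  2.17764905e-01,  1.61493896e+00, -9.70482709e-06,
        1.31128962e+00, -1.12225406e-01]), 'joint_velocities': array([ 0.00112884,  0.00023857,  0.00029651, -0.00221323,  0.00078791,
       -0.00102641]), 'joint_efforts': array([ 1.38703908e-03, -3.96832323e+01, -3.03862274e+01,  1.26212881e-04,
        9.38836456e-03, -2.71646833e-06]), 'ee_pos': array([0.13901668, 0.60850561, 0.22995908]), 'orientation': array([-2.62784251e-04,  1.12139454e-01,  9.93691754e-01, -1.17130712e-03]), 'ft_force': array([-0.48213814, -0.97131176, -0.7563643 ]), 'moment': array([0.01868199, 0.03438645, 0.02052568]), 'gripper_force': 0.0, 'width': 0.08532614291332331}
top [ 0.23  -0.021  1.477] -0.010755406214619435 [ 0.535 -0.031  0.   ]
scene [ 1.264 -0.002  0.797] 0.001356260265977396 [ 0.531 -0.022 -0.   ]
```

View pics/top0.png

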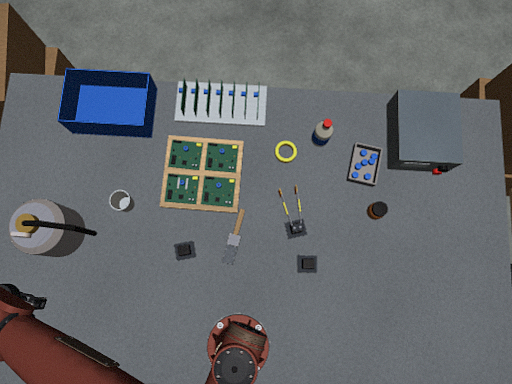

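View pics/scene0.png

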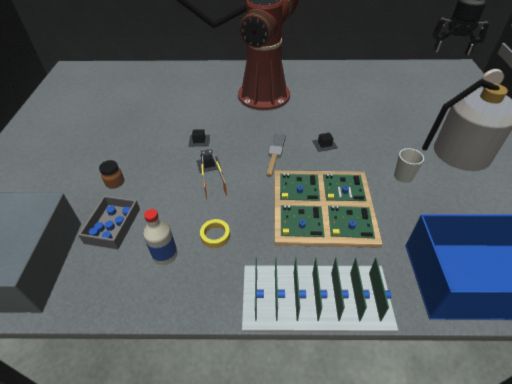

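The top view shows the tweezers on a black rest at (296,228), tips at about (281,190) and (295,188). Look-alike rests stand at (185,250) and (308,264). The white lines appear only on the lower-left board, near (182,184). I'll confirm this in one enlarged crop and measure.

```bash
python3 - <<'E'
from h import *
import pickle
c=pickle.load(open("top.pkl","rb"));s=pickle.load(open("scene.pkl","rb"))
f=c["frame"]
a=cv2.resize(f[130:215,155:250],None,fx=4,fy=4,interpolation=cv2.INTER_CUBIC)
b=cv2.resize(f[178:278,265:330],None,fx=4,fy=4,interpolation=cv2.INTER_CUBIC)
H=400;pad=lambda i:np.vstack([i,np.zeros((H-i.shape[0],i.shape[1],3),np.uint8)])
cv2.imwrite("pics/crop1.png",np.hstack([pad(a),pad(b)])[:,:,::-1])
for n,c in(("top",c),("scene",s)):
    hsv=cv2.cvtColor(c["frame"],cv2.COLOR_RGB2HSV)
    for nm,lo,hi,z in(("yel",(22,130,120),(34,255,255),.046),("org",(5,150,100),(18,255,255),.03),("white",(0,0,170),(180,50,255),.021),("blue",(105,120,80),(125,255,255),.039),("wood",(8,60,140),(22,150,255),.018),("blk",(0,0,0),(180,255,42),.038)):
        m=cv2.inRange(hsv,lo,hi)
        _,_,st,ce=cv2.connectedComponentsWithStats(m)
        for q,p in zip(st[1:],ce[1:]):
            P=onz(c,p,z)
            if q[4]>=5 and q[4]<9000 and .2<P[0]<.75 and -.3<P[1]<.35: print(n,nm,q[4],p.round(1),P.round(3))
E
```

```text
top yel 188 [285.3 151.1] [ 0.683 -0.128  0.046]
top yel 17 [198.4 144.3] [0.69  0.187 0.046]
top yel 18 [234.  146.5] [0.689 0.058 0.046]
top yel 19 [194.9 177.6] [0.566 0.19  0.046]
top yel 19 [231.1 180.4] [0.563 0.06  0.046]
top yel 6 [298.7 201.8] [ 0.499 -0.182  0.046]
top yel 21 [285. 208.] [ 0.474 -0.135  0.046]
top yel 6 [299.5 208. ] [ 0.477 -0.186  0.046]
top white 14 [178.2 182.3] [0.551 0.252 0.021]
top white 13 [186.5 182.4] [0.552 0.222 0.021]
top blue 21 [185.2 147.9] [0.676 0.235 0.039]
top blue 21 [221.5 150.6] [0.673 0.103 0.039]
top blue 20 [181.7 181.9] [0.549 0.236 0.039]
top blue 22 [218.1 184.9] [0.545 0.106 0.039]
top wood 1907 [202.4 173.9] [0.588 0.168 0.018]
top wood 8 [280.1 190.4] [ 0.543 -0.117  0.018]
top wood 5 [296.6 189. ] [ 0.551 -0.177  0.018]
top wood 105 [238.6 221.1] [0.423 0.026 0.018]
top blk 11 [177.5 141.4] [0.699 0.265 0.038]
top blk 12 [213.2 144.3] [0.696 0.135 0.038]
top blk 27 [173.  159.6] [0.63  0.276 0.038]
top blk 24 [209.4 162.4] [0.627 0.143 0.038]
top blk 11 [183.9 162.3] [0.622 0.235 0.038]
top blk 9 [220.3 165. ] [0.619 0.103 
[... 1160 characters left out ...]
0 [198.2 136.6] [ 0.314 -0.218  0.038]
scene blk 159 [325.2 140.1] [0.333 0.205 0.038]
scene blk 107 [208.4 161.6] [ 0.438 -0.171  0.038]
scene blk 29 [312.3 179.8] [0.517 0.145 0.038]
scene blk 33 [356.2 180.3] [0.519 0.274 0.038]
scene blk 7 [298.7 178.4] [0.511 0.105 0.038]
scene blk 11 [342.4 179.1] [0.514 0.234 0.038]
scene blk 20 [312.2 197. ] [0.585 0.138 0.038]
scene blk 20 [358.5 197.5] [0.587 0.268 0.038]
scene blk 39 [315.6 212.5] [0.642 0.142 0.038]
scene blk 46 [364.2 213.3] [0.645 0.273 0.038]
scene blk 11 [301.  211.1] [0.637 0.103 0.038]
scene blk 14 [349.1 211.9] [0.64  0.233 0.038]
scene blk 19 [315.5 232.9] [0.71  0.135 0.038]
scene blk 28 [366.  234.1] [0.713 0.264 0.038]
```

View pics/crop1.png

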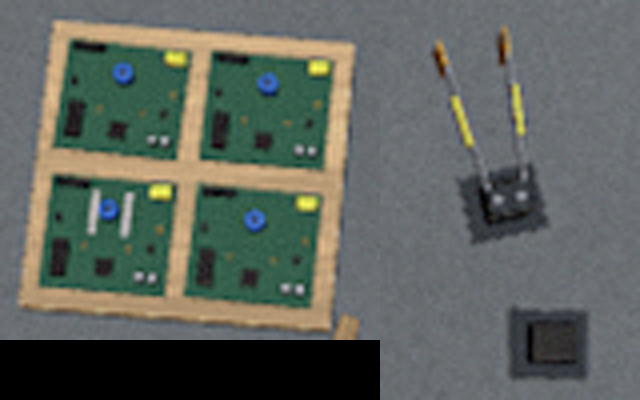

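The crop confirms two things. The lower-left board, with lines at (178,182) and (186.5,182), is the only one with white lines, so it is board_a. The tweezers lie on the rest at (296,228). Of the three rests it is the farthest from the base: about 0.43 m, against 0.37 m and 0.35 m. The grip centre is about (0.48, -0.16) with yaw around 12°.

I'll go above it.

Emit:
{"method": "carry_out", "body": {"grip": [1,1,1,1,1,1,1,1], "dp": [[0.085,-0.085,0.015],[0.085,-0.085,0.015],[0.085,-0.085,0.015],[0.085,-0.085,0.015],[0.085,-0.085,0.015],[0.085,-0.085,0.015],[0.085,-0.085,0.015],[0.085,-0.085,0.015]], "turn": [0.03,0.03,0.03,0.03,0.03,0.03,0.03,0.03]}}

```text
time_s: 0.9
ee_pos: [0.4121, 0.3356, 0.2791]
orientation: [-0.0, -0.077, 0.997, -0.0]
ft_force: [0.7, -0.7, 0.5]
width: 0.0854
gripper_force: 0.0
```

Emit:
{"method": "carry_out", "body": {"grip": [1,1,1,1,1,1,1,1], "dp": [[0.015,-0.11,0],[0.015,-0.11,0],[0.015,-0.11,0],[0.015,-0.11,0],[0.015,-0.11,0],[0.015,-0.11,0],[0.015,-0.11,0],[0.015,-0.11,0]], "turn": [0.005,0.005,0.005,0.005,0.005,0.005,0.005,0.005]}}

```text
time_s: 1.7
ee_pos: [0.4589, -0.0164, 0.279]
orientation: [-0.0, -0.107, 0.994, 0.0]
ft_force: [0.7, 0.6, -0.5]
width: 0.0854
gripper_force: 0.0
```

Emit:
{"method": "carry_out", "body": {"grip": [1,1,1,1,1,1], "dp": [[0.017,-0.11,0],[0.017,-0.11,0],[0.017,-0.11,0],[0.0,-0.033,0],[0,0,0],[0,0,0]], "turn": [0,0,0,0,0,0]}}

```text
time_s: 2.3
ee_pos: [0.4793, -0.1589, 0.2788]
orientation: [-0.0, -0.107, 0.994, 0.001]
ft_force: [0.5, 0.1, 0.2]
width: 0.0853
gripper_force: 0.0
```

```bash
python3 - <<'E'
from h import *
import pickle
s=state();print(s["ee_pos"],s["orientation"],s["time_s"])
c=capture("wrist");pickle.dump(c,open("w1.pkl","wb"));save(c,"w1.png")
print(ray(c,(256,192)))
hsv=cv2.cvtColor(c["frame"],cv2.COLOR_RGB2HSV)
for nm,lo,hi,z in(("yel",(22,130,100),(34,255,255),.054),("org",(4,150,80),(20,255,255),.054)):
    m=cv2.inRange(hsv,lo,hi)
    _,_,st,ce=cv2.connectedComponentsWithStats(m)
    for q,p in zip(st[1:],ce[1:]):
        if q[4]>=20: print(nm,q,p.round(1),onz(c,p,z).round(4))
E
```

```text
[ 0.47926457 -0.1589288   0.27876843] [-4.35449448e-04 -1.07232015e-01  9.94233566e-01  8.49771192e-04] 2.3
(array([ 0.39639783, -0.17638441,  0.4211371 ]), array([ 0.32360367,  0.06261657, -0.94417959]))
yel [273 139   8  36 121] [276.3 156.8] [ 0.4714 -0.137   0.054 ]
yel [235 142   4  35 128] [236.4 158.7] [ 0.4842 -0.1852  0.054 ]
yel [383 238  15  10 113] [390.3 242.2] [0.5545 0.0437 0.054 ]
yel [467 256  15  10 110] [474.2 260.6] [0.5567 0.1673 0.054 ]
yel [222 264  50  44 978] [246.3 285.1] [ 0.6651 -0.1357  0.054 ]
org [  0  87  38  47 423] [ 25.7 108. ] [ 0.4776 -0.4378  0.054 ]
```

View pics/w1.png

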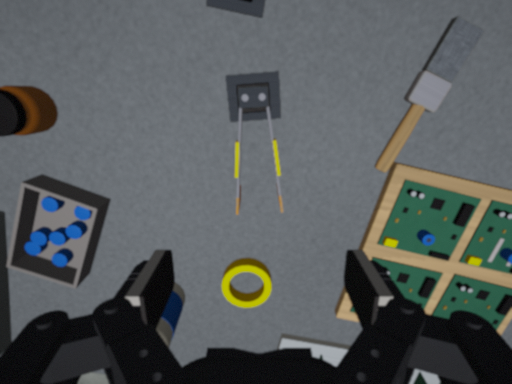

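The wrist view shows the tweezers clearly: bolts at (245,98) and (262,97), yellow grips at (236,159) and (276,157), tips at about (238,212) and (281,211). The grips are 50 mm apart, middle to middle, which matches the given sizes. The middle is at (0.478, -0.161). Next I'll refine the yaw from the bolts and tips.

```bash
python3 - <<'E'
from h import *
import pickle
c=pickle.load(open("w1.pkl","rb"));t=pickle.load(open("top.pkl","rb"))
hsv=cv2.cvtColor(c["frame"],cv2.COLOR_RGB2HSV)
m=cv2.inRange(hsv[190:220,225:295],(3,90,60),(22,255,255))
_,_,st,ce=cv2.connectedComponentsWithStats(m)
for q,p in zip(st[1:],ce[1:]):
    if q[4]>3: print("tip",q,p+[225,190],onz(c,p+[225,190],.053).round(4))
g=hsv[:,:,2][85:110,236:275]; m=((g>110)*255).astype(np.uint8)
_,_,st,ce=cv2.connectedComponentsWithStats(m)
for q,p in zip(st[1:],ce[1:]):
    if 3<q[4]<150: print("bolt",q,p+[236,85],onz(c,p+[236,85],.056).round(4))
# grips again with soft mask, top view
hs=cv2.cvtColor(t["frame"],cv2.COLOR_RGB2HSV)
m=cv2.inRange(hs[195:216,275:306],(20,80,80),(36,255,255))
_,_,st,ce=cv2.connectedComponentsWithStats(m,connectivity=8)
for q,p in zip(st[1:],ce[1:]): print("topyel",q[4],onz(t,p+[275,195],.052).round(4))
# wrist: ends of grips
m=cv2.inRange(hsv[130:185,225:290],(20,80,80),(36,255,255))
_,_,st,ce=cv2.connectedComponentsWithStats(m)
for i,(q,p) in enumerate(zip(st[1:],ce[1:])):
    if q[4]>20: print("wyel",q,onz(c,p+[225,130],.052).round(4))
E
```

```text
tip [54  7  4 15 29] [280.31034483 203.34482759] [ 0.5313 -0.1173  0.053 ]
tip [11  8  4 16 43] [237.46511628 205.58139535] [ 0.5464 -0.1719  0.053 ]
bolt [ 5  9  8  8 45] [244.55555556  97.28888889] [ 0.4102 -0.1897  0.056 ]
bolt [23  8  7  8 46] [261.76086957  96.60869565] [ 0.4052 -0.1703  0.056 ]
bolt [ 3 23  3  2  4] [240.   108.75] [ 0.424  -0.1924  0.056 ]
bolt [31 22  2  3  6] [267.5 108. ] [ 0.4163 -0.1609  0.056 ]
topyel 27 [ 0.4868 -0.1832  0.052 ]
topyel 29 [ 0.4734 -0.1347  0.052 ]
wyel [ 47   9   9  37 171] [ 0.4721 -0.1368  0.052 ]
wyel [  9  11   6  37 165] [ 0.4857 -0.1851  0.052 ]
```

Emit:
{"method": "carry_out", "body": {"grip": [1,1,1,1,1,1,1,1], "dp": [[0,-0.003,-0.1],[0,0,-0.1],[0,0,-0.1],[0,0,-0.1],[0,0,-0.1],[0,0,-0.08],[0,0,-0.035],[0,0,-0.02]], "turn": [0.032,0,0,0,0,0,0,0]}}

```text
time_s: 3.15
ee_pos: [0.479, -0.1594, 0.0242]
orientation: [-0.001, -0.133, 0.991, 0.001]
ft_force: [0.2, -0.8, -0.7]
width: 0.0857
gripper_force: 0.0
```

Emit:
{"method": "carry_out", "body": {"grip": [0.6,0.45,0.4,0.4,0.4,0.4], "dp": [[0,0,0],[0,0,0],[0,0,0],[0,0,0],[0,0,0],[0,0,0]], "turn": [0,0,0,0,0,0]}}

```text
time_s: 3.75
ee_pos: [0.48, -0.1613, 0.0258]
orientation: [0.0, -0.132, 0.991, -0.0]
ft_force: [-0.2, 0.6, -0.1]
width: 0.0598
gripper_force: 0.0
```

```bash
python3 - <<'E'
from h import *
s=state();print(s["ee_pos"],s["orientation"],s["time_s"],s["width"],s["gripper_force"],s["ft_force"])
c=capture("wrist");f=c["frame"];save(c,"w2.png")
E
```

```text
[ 0.47997739 -0.16133     0.02576704] [ 3.60330802e-04 -1.32175227e-01  9.91226272e-01 -2.40538735e-04] 3.75 0.05981200163222728 0.0 [-0.1595496   0.61825244 -0.12175071]
```

View pics/w2.png

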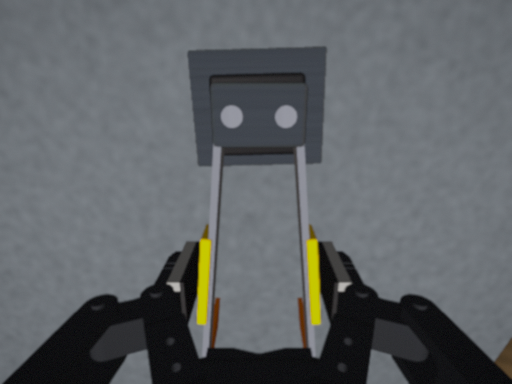

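The wrist view shows the tweezers centred between the fingers, with yellow grips at columns 204 and 314 and rows 238–325, square to the tool. I'll check the fore-aft offset.

```bash
python3 - <<'E'
from h import *
c=capture("wrist");s=state();e=s["ee_pos"]
y=np.deg2rad(15.2);ax=np.array([np.cos(y),np.sin(y)]);ay=np.array([-ax[1],ax[0]])
for uv in((209,238),(314,238),(209,325),(314,325),(232,117),(286,117)):
    z=.054 if uv[1]>200 else .056
    P=onz(c,uv,z);d=P[:2]-e[:2];print(uv,P.round(4),"along",(d@ax).round(4),"across",(d@ay).round(4))
E
```

```text
(209, 238) [ 0.4618 -0.1872  0.054 ] along -0.0241 across -0.0203
(314, 238) [ 0.4501 -0.1441  0.054 ] along -0.0241 across 0.0243
(209, 325) [ 0.5069 -0.1774  0.054 ] along 0.022 across -0.0228
(314, 325) [ 0.4938 -0.1294  0.054 ] along 0.0219 across 0.027
(232, 117) [ 0.4102 -0.1893  0.056 ] along -0.0745 across -0.0089
(286, 117) [ 0.4051 -0.1704  0.056 ] along -0.0745 across 0.0108
```

Emit:
{"method": "carry_out", "body": {"grip": [0.4,0.3,0.2,0.1,0,-0.06,-0.06,-0.06], "dp": [[-0.0035,0.003,0],[0,0,0],[0,0,0],[0,0,0],[0,0,0],[0,0,0],[0,0,0],[0,0,0]], "turn": [0,0,0,0,0,0,0,0]}}

```text
time_s: 4.65
ee_pos: [0.48, -0.161, 0.0278]
orientation: [0.001, -0.132, 0.991, -0.001]
ft_force: [-2.8, 0.5, 12.7]
width: 0.0408
gripper_force: 13.4
```

Emit:
{"method": "carry_out", "body": {"grip": [-0.06,-0.06,-0.06,-0.06,-0.06,-0.06], "dp": [[0,0,0],[0,0,0],[0,0,0.01],[0,0,0.02],[0,0,0.05],[0,0,0.05]], "turn": [0,0,0,0,0,0]}}

```text
time_s: 5.25
ee_pos: [0.4771, -0.1592, 0.0769]
orientation: [-0.001, -0.132, 0.991, 0.001]
ft_force: [1.2, -0.1, -0.9]
width: 0.0402
gripper_force: 10.7
```

Emit:
{"method": "carry_out", "body": {"grip": [-0.06,-0.06,-0.06,-0.06,-0.06,-0.06,-0.06,-0.06], "dp": [[0,0,0.06],[0,0.01,0.06],[0,0.03,0.06],[0,0.05,0],[0,0.07,0],[0.005,0.08,0],[0.005,0.08,0],[0.005,0.08,0]], "turn": [0,0,-0.01,-0.02,-0.02,-0.02,-0.02,-0.02]}}

```text
time_s: 6.05
ee_pos: [0.4835, 0.0014, 0.149]
orientation: [-0.001, -0.045, 0.999, 0.0]
ft_force: [0.9, 0.6, -0.8]
width: 0.0403
gripper_force: 10.7
```

Emit:
{"method": "carry_out", "body": {"grip": [-0.06,-0.06,-0.06,-0.06,-0.06,-0.06,-0.06,-0.06], "dp": [[0.005,0.08,0],[0.005,0.08,0],[0.005,0.08,0],[0,0.08,0],[0,0.08,0],[0,0.08,0],[0,0.07,0],[0,0.05,0]], "turn": [-0.02,-0.02,-0.02,-0.016,0,0,0,0]}}

```text
time_s: 6.85
ee_pos: [0.4893, 0.2418, 0.1489]
orientation: [-0.001, 0.013, 1.0, 0.0]
ft_force: [0.4, -0.6, -0.2]
width: 0.0402
gripper_force: 10.7
```

Emit:
{"method": "carry_out", "body": {"grip": [-0.06,-0.06,-0.06,-0.06,-0.06,-0.06], "dp": [[0,0.04,0],[0,0.02,0],[0,0.01,0],[0,0.005,0],[0,0,0],[0,0,0]], "turn": [0,0,0,0,0,0]}}

```text
time_s: 7.45
ee_pos: [0.4904, 0.2694, 0.1493]
orientation: [-0.0, 0.014, 1.0, -0.0]
ft_force: [0.2, -0.7, -1.8]
width: 0.0403
gripper_force: 10.7
```

```bash
python3 - <<'E'
from h import *
import pickle
s=state();print(s["ee_pos"],s["orientation"],s["time_s"],s["width"],s["gripper_force"])
C={n:capture(n) for n in("wrist","scene","top")};pickle.dump(C,open("C3.pkl","wb"))
w=C["wrist"]["frame"];e=s["ee_pos"]
def crop(n,r,f=5):
    u,v=proj(C[n],e+[0.03,0,0.02])[0].astype(int);print(n,u-r,v-r*3//4);i=C[n]["frame"][max(v-r*3//4,0):v+r*3//4,max(u-r,0):u+r];return cv2.resize(i,(400,300),interpolation=cv2.INTER_CUBIC)
b=np.vstack([crop("scene",50),crop("top",40)])
cv2.imwrite("pics/m3.png",np.hstack([cv2.resize(w,(400,300)),b[:300]])[:,:,::-1])
cv2.imwrite("pics/m3.png",np.vstack([np.hstack([cv2.resize(w,(400,300)),b[:300]]),np.hstack([b[300:],b[300:]*0])])[:,:,::-1])
E
```

```text
[0.4903593  0.26938718 0.14925031] [-9.27966895e-05  1.38357666e-02  9.99904261e-01 -1.78314789e-04] 7.45 0.040252238080570206 10.707663595676422
scene 313 109
top 124 150
```

View pics/m3.png

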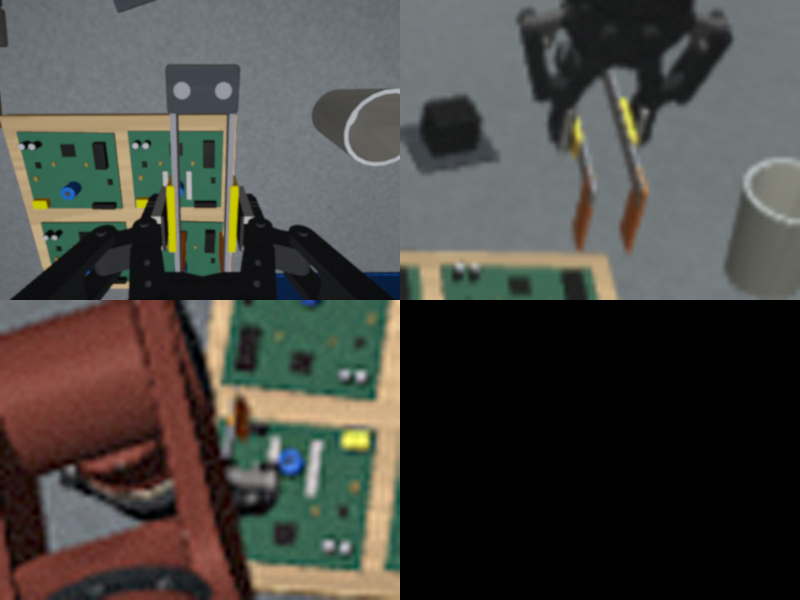

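I overshot y by about 30 mm, which is harmless. The three panels show:
- **Wrist:** the blades are parallel and square, with bolts at about (232,115) and (285,115) in full-frame pixels, nearly unchanged in the tool frame. So there's no visible slip or tilt.
- **Scene crop:** both orange shields hang free, with lower ends at about (357,171) and (370,172).
- **Top crop:** the lines and coil are visible.

Now I'll get the numbers.

```bash
cat > meas.py <<'E'
from h import *
def blobs(c,lo,hi,box,mn=5):
    x0,y0,x1,y1=box;h=cv2.cvtColor(c["frame"],cv2.COLOR_RGB2HSV)[y0:y1,x0:x1]
    _,_,st,ce=cv2.connectedComponentsWithStats(cv2.inRange(h,lo,hi))
    return [(tuple(q+[x0,y0,0,0,0]),(p+[x0,y0]).round(2)) for q,p in zip(st[1:],ce[1:]) if mn<=q[4]<600]
ORG=((3,100,60),(20,255,255))
def model(e,yaw,down=.027):
    # expected shield centres (mid height) L,R in world for TCP e
    ax=np.array([np.cos(yaw),np.sin(yaw),0]);ay=np.array([-ax[1],ax[0],0])
    return [e+.062*ax+s*.015*ay+[0,0,-down+.0265] for s in(1,-1)]
E
python3 - <<'E'
from meas import *
import pickle
C=pickle.load(open("C3.pkl","rb"));s=state();e=s["ee_pos"]
yaw=np.deg2rad(-1.6)
print("orange",blobs(C["scene"],*ORG,(335,135,400,185)))
M=model(e,yaw);print("pred",proj(C["scene"],M).round(2))
# predicted bbox rows: top and bottom edge
ax=np.array([np.cos(yaw),np.sin(yaw),0])
for m in M: print(proj(C["scene"],[m+[0,0,.0265],m-[0,0,.0265],m+.012*ax-[0,0,.0265],m-.012*ax+[0,0,.0265]]).round(1).tolist())
g=C["wrist"]
h=cv2.cvtColor(g["frame"],cv2.COLOR_RGB2HSV)
m=cv2.inRange(h[90:140,210:310],(0,0,125),(180,60,255));_,_,st,ce=cv2.connectedComponentsWithStats(m)
for q,p in zip(st[1:],ce[1:]):
    if q[4]>60: print("bolt",q[4],p+[210,90])
ay=np.array([-ax[1],ax[0],0])
for dz in(.0302,.0272,.0242): print(dz,proj(g,[e-.0735*ax+sg*.0099*ay+[0,0,dz] for sg in(-1,1)]).round(1).tolist())
t0=pickle.load(open("top.pkl","rb"));s0=pickle.load(open("scene.pkl","rb"))
W=((0,0,120),(180,70,255))
for nm,c,box in(("top0",t0,(172,174,192,192)),("scene0",s0,(334,184,356,200)),("topnow",C["top"],(172,174,192,192)),("scenenow",C["scene"],(334,184,356,200))):
    for q,p in blobs(c,*W,box): print(nm,q,p,onz(c,p,.021).round(4))
E
```

```text
orange [((np.int64(357), np.int64(153), np.int64(4), np.int64(18), np.int64(41)), array([358.24, 162.44])), ((np.int64(368), np.int64(155), np.int64(7), np.int64(16), np.int64(52)), array([370.79, 162.1 ]))]
pred [[369.73 160.14]
 [358.36 159.93]]
[[371.9, 152.6], [367.6, 167.4], [368.4, 170.4], [371.1, 149.6]]
[[360.3, 152.4], [356.5, 167.2], [357.2, 170.2], [359.6, 149.4]]
bolt 61 [210.40983607 124.01639344]
bolt 375 [232.34933333 115.57066667]
bolt 376 [285.62765957 115.65957447]
bolt 89 [308.04494382 124.46067416]
0.0302 [[230.7, 120.5], [284.8, 120.5]]
0.0272 [[231.4, 119.7], [284.1, 119.7]]
0.0242 [[232.1, 118.9], [283.5, 118.9]]
top0 (np.int64(177), np.int64(177), np.int64(3), np.int64(12), np.int64(29)) [177.97 182.41] [0.5501 0.2529 0.021 ]
top0 (np.int64(185), np.int64(178), np.int64(4), np.int64(12), np.int64(29)) [186.31 183.24] [0.5488 0.2225 0.021 ]
scene0 (np.int64(338), np.int64(186), np.int64(4), np.int64(12), np.int64(33)) [339.36 191.33] [0.5478 0.2228 0.021 ]
scene0 (np.int64(349), np.int64(187), np.int64(3), np.int64(11), np.int64(26)) [349.88 192.23] [0.5513 0.2529 0.021 ]
topnow (np.int64(177), np.int64(177), np.int64(3), np.int64(5), np.int64(12)) [178.25 179.25] [0.5619 0.253  0.021 ]
topnow (np.int64(185), np.int64(178), np.int64(4), np.int64(12), np.int64(31)) [186.23 183.42] [0.5481 0.2227 0.021 ]
topnow (np.int64(172), np.int64(184), np.int64(7), np.int64(3), np.int64(16)) [175.19 185.06] [0.5398 0.262  0.021 ]
scenenow (np.int64(338), np.int64(186), np.int64(4), np.int64(12), np.int64(34)) [339.32 191.38] [0.548  0.2226 0.021 ]
scenenow (np.int64(349), np.int64(187), np.int64(3), np.int64(11), np.int64(28)) [349.89 192.32] [0.5517 0.2529 0.021 ]
```

Line centre is about (0.5495, 0.2378), with 30.3 mm between lines as specified. The shields match the prediction to within about 2 mm, and the tweezers sit about 2 mm back in the grip. I'll move over the coil and stop just above it for a check.

Emit:
{"method": "carry_out", "body": {"grip": [-0.06,-0.06,-0.06,-0.06,-0.06,-0.06,-0.06,-0.06], "dp": [[0,-0.02,0],[0,-0.03,0],[-0.002,-0.027,0],[0,0,-0.04],[0,0,-0.05],[0,0,-0.05],[0,0,-0.028],[0,0,0]], "turn": [0,0,0,0,0,0,0,0]}}

```text
time_s: 8.4
ee_pos: [0.4877, 0.238, 0.0801]
orientation: [-0.002, 0.014, 1.0, -0.001]
ft_force: [-0.3, -0.3, -0.6]
width: 0.0404
gripper_force: 10.7
```

Emit:
{"method": "carry_out", "body": {"grip": [-0.06,-0.06,-0.06], "dp": [[0,0,0],[0,0,0],[0,0,0]], "turn": [0,0,0]}}

```text
time_s: 8.7
ee_pos: [0.4905, 0.2396, 0.0834]
orientation: [0.001, 0.013, 1.0, 0.0]
ft_force: [-0.5, -0.2, -1.0]
width: 0.0405
gripper_force: 10.7
```

```bash
python3 - <<'E'
from meas import *
import pickle
s=state();e=s["ee_pos"];print(e,s["orientation"],s["width"])
C={n:capture(n) for n in("wrist","scene","top")};pickle.dump(C,open("C4.pkl","wb"))
print("orange",blobs(C["scene"],*ORG,(325,140,370,200)))
print("pred",proj(C["scene"],model(e,np.deg2rad(-1.6))).round(2).tolist())
a=cv2.resize(C["scene"]["frame"][150:210,310:390],(800,600),interpolation=cv2.INTER_CUBIC)
w=cv2.resize(C["wrist"]["frame"][150:384,120:400],(400,300),interpolation=cv2.INTER_CUBIC)
t=cv2.resize(C["top"]["frame"][165:210,155:215],(400,300),interpolation=cv2.INTER_CUBIC)
cv2.imwrite("pics/m4.png",np.hstack([cv2.resize(a,(440,330)),np.vstack([w,t])[:330,:360]])[:,:,::-1])
A=np.zeros((600,800,3),np.uint8);A[:300,:400]=cv2.resize(a,(400,300));A[:300,400:]=w;A[300:,:400]=t
cv2.imwrite("pics/m4.png",A[:,:,::-1])
E
```

```text
[0.49053885 0.23961923 0.08340379] [1.16266984e-03 1.34079217e-02 9.99909355e-01 3.96429434e-04] 0.040499597789385874
orange [((np.int64(342), np.int64(169), np.int64(5), np.int64(18), np.int64(49)), array([343.57, 177.18])), ((np.int64(353), np.int64(170), np.int64(6), np.int64(18), np.int64(55)), array([355.25, 178.35]))]
pred [[353.88, 177.66], [343.06, 177.45]]
```

View pics/m4.png

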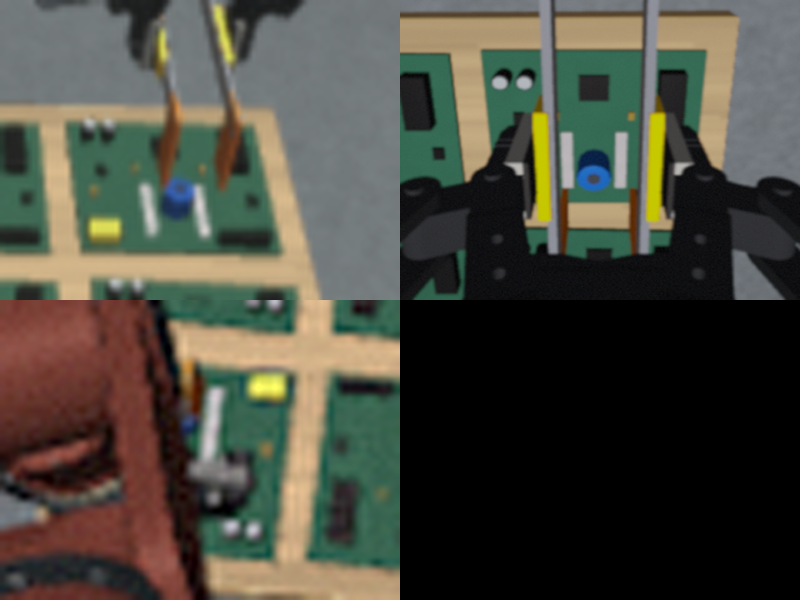

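The wrist view shows the coil at crop (594,170) centred between the lines at crop columns 567 and 621. The blades are at columns 548 and 651, parallel and astride. The scene view shows both shields above the board, straddling the coil. Now I'll measure the lateral and along offsets.

```bash
cat > off.py <<'E'
from meas import *
def report(C,e,yaw):
    ax=np.array([np.cos(yaw),np.sin(yaw)]);ay=np.array([-ax[1],ax[0]])
    w=C["wrist"];h=cv2.cvtColor(w["frame"],cv2.COLOR_RGB2HSV)
    def tl(uv,z): d=onz(w,uv,z)[:2]-e[:2];return (np.array([d@ax,d@ay])*1e3).round(1)
    x0,y0=228,230
    for q,p in blobs(w,(0,0,150),(180,45,255),(228,235,285,300),40):
        m=cv2.inRange(h[235:300,228:285],(0,0,150),(180,45,255))[q[1]-235:q[1]+q[3]-235,q[0]-228:q[0]+q[2]-228]
        pts=np.argwhere(m)[:,::-1]+[q[0],q[1]];P=np.array([tl(u,.021) for u in pts.astype(float)])
        v=np.polyfit(P[:,0],P[:,1],1);print("line",q,P.mean(0).round(1),"len",np.ptp(P[:,0]).round(1),"deg",np.rad2deg(np.arctan(v[0])).round(1))
    for q,p in blobs(w,(22,130,100),(34,255,255),(200,200,320,320),60): print("yel",q,tl(p,e[2]+.027))
    for q,p in blobs(w,(105,120,60),(125,255,255),(228,235,285,300),40): print("coil",q,tl(p,.035))
    for q,p in blobs(w,*ORG,(215,280,310,335),15): print("org",q,p,tl(p,e[2]-.0))
E
python3 - <<'E'
from off import *
import pickle
C=pickle.load(open("C4.pkl","rb"));s=state();print(s["ee_pos"]);report(C,s["ee_pos"],np.deg2rad(-1.6))
sc=C["scene"]
for q,p in blobs(sc,(0,0,120),(180,70,255),(334,182,356,202)): print(q,p,onz(sc,p,.021))
E
```

```text
[0.49001575 0.23952529 0.08283569]
line (np.int64(233), np.int64(254), np.int64(8), np.int64(43), np.int64(321)) [ 57.  -16.9] len 39.4 deg -0.4
line (np.int64(270), np.int64(254), np.int64(9), np.int64(43), np.int64(323)) [57.2 13.1] len 39.3 deg -0.1
coil (np.int64(244), np.int64(268), np.int64(23), np.int64(31), np.int64(528)) [54.6 -1.9]
org (np.int64(279), np.int64(297), np.int64(7), np.int64(38), np.int64(219)) [282.53 316.33] [43.1 14.7]
org (np.int64(232), np.int64(298), np.int64(7), np.int64(37), np.int64(210)) [234.52 316.8 ] [ 43.5 -13.6]
(np.int64(338), np.int64(186), np.int64(4), np.int64(12), np.int64(35)) [339.31 191.54] [0.54861422 0.22250535 0.021     ]
(np.int64(349), np.int64(187), np.int64(3), np.int64(11), np.int64(28)) [349.89 192.32] [0.55168542 0.25286946 0.021     ]
```

```bash
python3 - <<'E'
from meas import *
import pickle
C=pickle.load(open("C4.pkl","rb"));s=state();e=s["ee_pos"];yaw=np.deg2rad(-1.6)
ax=np.array([np.cos(yaw),np.sin(yaw)]);ay=np.array([-ax[1],ax[0]])
for uv in((235.5,297.3),(283,297)):
    for z in(e[2]-.030,e[2]-.027,e[2]-.024):
        d=onz(C["wrist"],uv,z)[:2]-e[:2];print(uv,z.round(4),"shield mid along",(d@ax*1e3+12).round(1),"across",(d@ay*1e3).round(1))
# scene bottom corners predicted for shield mid at along 57..62
ax3=np.append(ax,0);ay3=np.append(ay,0)
for dn in(.024,.027,.03):
  for al in(.0595,.062): print(dn,al,proj(C["scene"],[e+(al+.012)*ax3+sg*.015*ay3+[0,0,-dn] for sg in(1,-1)]).round(1).tolist())
r=cv2.cvtColor(C["scene"]["frame"],cv2.COLOR_RGB2HSV)
m=cv2.inRange(r,*ORG)[165:192,338:362]
print("\n".join("".join(".#"[v>0] for v in q) for q in m))
E
```

```text
(235.5, 297.3) 0.0528 shield mid along 65.7 across -15.4
(235.5, 297.3) 0.0558 shield mid along 63.3 across -15.2
(235.5, 297.3) 0.0588 shield mid along 60.9 across -14.9
(283, 297) 0.0528 shield mid along 65.4 across 17.6
(283, 297) 0.0558 shield mid along 63.0 across 17.3
(283, 297) 0.0588 shield mid along 60.6 across 17.0
0.024 0.0595 [[352.7, 185.9], [342.0, 185.7]]
0.024 0.062 [[352.9, 186.6], [342.2, 186.4]]
0.027 0.0595 [[352.5, 186.7], [341.9, 186.4]]
0.027 0.062 [[352.7, 187.3], [342.0, 187.1]]
0.03 0.0595 [[352.3, 187.4], [341.7, 187.2]]
0.03 0.062 [[352.5, 188.0], [341.8, 187.8]]Traceback (most recent call last):
  File "<stdin>", line 14, in <module>
  File "<stdin>", line 14, in <genexpr>
  File "<stdin>", line 14, in <genexpr>
TypeError: string indices must be integers, not 'numpy.bool'
```

Both cameras agree that the shields are about 2.5 mm too far in +y and 2–4 mm too far forward of the lines. Spacing reads about 32.5 mm, slightly wide. I'll correct these, squeeze a little and come lower.

Emit:
{"method": "carry_out", "body": {"grip": [-0.07,-0.08,-0.09,-0.095,-0.095,-0.095,-0.095,-0.095], "dp": [[-0.004,-0.003,0],[-0.003,-0.003,0],[0,0,0],[0,0,-0.02],[0,0,-0.03],[0,0,-0.015],[0,0,0],[0,0,0]], "turn": [0,0,0,0,0,0,0,0]}}

```text
time_s: 9.65
ee_pos: [0.4863, 0.2368, 0.0554]
orientation: [-0.001, 0.013, 1.0, -0.0]
ft_force: [-0.0, -0.3, -1.1]
width: 0.0389
gripper_force: 12.3
```

```bash
python3 - <<'E'
from off import *
import pickle
s=state();e=s["ee_pos"];print(e,s["orientation"],s["width"],s["gripper_force"],s["ft_force"])
C={n:capture(n) for n in("wrist","scene")};pickle.dump(C,open("C5.pkl","wb"))
report(C,e,np.deg2rad(-1.6))
print("orange",blobs(C["scene"],*ORG,(325,140,370,205)));print("pred",proj(C["scene"],model(e,np.deg2rad(-1.6))).round(2).tolist())
w2=cv2.imread("pics/w2.png")[:,:,::-1]
for n,f in(("w2",w2),("now",C["wrist"]["frame"])):
    h=cv2.cvtColor(np.ascontiguousarray(f),cv2.COLOR_RGB2HSV);m=cv2.inRange(h,(22,130,100),(34,255,255))[255:310]
    L=np.argwhere(m[:,150:256])[:,1]+150;R=np.argwhere(m[:,256:360])[:,1]+256;print(n,"yel spacing",R.mean()-L.mean(),"mid",(R.mean()+L.mean())/2, L.mean())
a=cv2.resize(C["scene"]["frame"][160:210,315:380],(400,308),interpolation=cv2.INTER_CUBIC)
w=cv2.resize(C["wrist"]["frame"][180:380,130:390],(400,308),interpolation=cv2.INTER_CUBIC)
cv2.imwrite("pics/m5.png",np.hstack([a,w])[:,:,::-1])
E
```

```text
[0.48631518 0.23675458 0.05543549] [-5.65281014e-04  1.34400564e-02  9.99909499e-01 -1.99785958e-04] 0.03894905694657074 12.258689850568771 [-0.03191448 -0.32402715 -1.08584014]
line (np.int64(234), np.int64(280), np.int64(9), np.int64(20), np.int64(157)) [ 48.8 -13.9] len 15.9 deg 2.5
line (np.int64(277), np.int64(280), np.int64(8), np.int64(20), np.int64(136)) [48.7 15.7] len 15.8 deg -2.0
coil (np.int64(250), np.int64(296), np.int64(19), np.int64(4), np.int64(57)) [45.2  0.9]
org (np.int64(233), np.int64(297), np.int64(6), np.int64(38), np.int64(182)) [236.03 316.35] [ 42.  -12.7]
org (np.int64(279), np.int64(298), np.int64(6), np.int64(37), np.int64(156)) [281.38 317.15] [42.5 13.8]
orange [((np.int64(340), np.int64(175), np.int64(5), np.int64(17), np.int64(46)), array([341.43, 182.67])), ((np.int64(350), np.int64(175), np.int64(5), np.int64(18), np.int64(51)), array([351.96, 182.94]))]
pred [[350.81, 183.52], [340.24, 183.31]]
w2 yel spacing 110.89258028792912 mid 258.2796234772979 202.83333333333334
now yel spacing 76.13639331856436 mid 258.608832701685 220.54063604240284
```

View pics/m5.png

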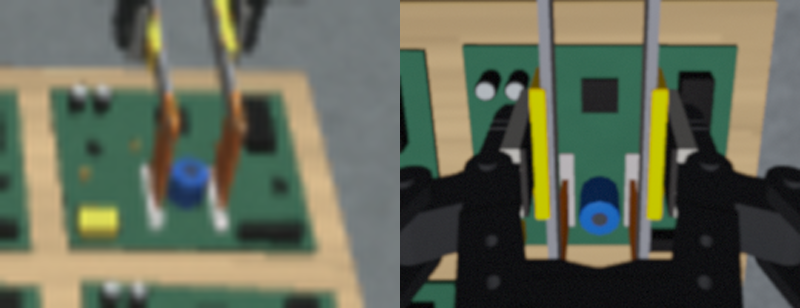

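The shields now straddle the coil. Wrist and scene agree laterally to about 0.5 mm, spacing is about 30 mm, and the grip force of 12.3 N is close to the mark's 12 N. I'll lower to about 4 mm clearance and check fore-aft.

Emit:
{"method": "carry_out", "body": {"grip": [-0.09,-0.088,-0.088,-0.088,-0.088,-0.088], "dp": [[0,0,-0.004],[0,0,-0.005],[0,0,0],[0,0,0],[0,0,0],[0,0,0]], "turn": [0,0,0,0,0,0]}}

```text
time_s: 10.35
ee_pos: [0.4868, 0.2369, 0.0526]
orientation: [0.0, 0.013, 1.0, 0.0]
ft_force: [0.6, 0.3, -1.2]
width: 0.039
gripper_force: 12.1
```

```bash
python3 - <<'E'
from off import *
import pickle
s=state();E=[]
C={n:capture(n) for n in("wrist","scene")}
for i in range(6): E.append(state()["ee_pos"]);capture("scene") 
e=np.mean(E,0);print(e,np.ptp(E,0),s["width"],s["gripper_force"],s["ft_force"])
yaw=np.deg2rad(-1.8);ax=np.array([np.cos(yaw),np.sin(yaw),0]);ay=np.array([-ax[1],ax[0],0])
w=C["wrist"];h=cv2.cvtColor(w["frame"],cv2.COLOR_RGB2HSV)
ow=cv2.inRange(h,*ORG);wh=cv2.inRange(h,(0,0,150),(180,45,255))
for nm,m,z,half in(("line",wh[:,:],.021,20),("shield",ow,None,12)):
    for (a,b) in((228,250),(268,292)):
        r,c=np.nonzero(m[260:335,a:b]);
        if not len(r): continue
        k=r.min();u=c[r<=k+2].mean()+a;v=k+260-.5
        for zz in([z] if z else [.0235,.025,.0265]):
            d=onz(w,(u,v),zz)-e;print(nm,(round(u,1),v),zz,"mid along",round(d@ax*1e3+half,1),"across",round(d@ay*1e3,1))
sc=C["scene"];h=cv2.cvtColor(sc["frame"],cv2.COLOR_RGB2HSV)
print("orange",blobs(sc,*ORG,(325,140,370,205)))
L=np.array([.5498,.2378,.021])  # scene/top line centre
for cl in(.002,.004,.006):
    print(cl,[proj(sc,[L+k*ax+sg*.015*ay+[0,0,cl] for sg in(1,-1)]).round(1).tolist() for k in(.012,)])
print("line front ends",proj(sc,[L+.02*ax+sg*.015*ay for sg in(1,-1)]).round(1).tolist())
V=h[180:202,334:358]
for i,(om,wm) in enumerate(zip(cv2.inRange(V,*ORG),cv2.inRange(V,(0,0,120),(180,70,255)))): print(180+i,"".join("O" if o else "W" if x else "." for o,x in zip(om,wm)))
a=cv2.resize(sc["frame"][160:205,320:380],(400,300),interpolation=cv2.INTER_CUBIC)
b=cv2.resize(w["frame"][230:340,186:333],(400,300),interpolation=cv2.INTER_CUBIC)
cv2.imwrite("pics/m6.png",np.hstack([a,b])[:,:,::-1])
E
```

```text
[0.48672154 0.23689595 0.05253268] [4.95443940e-05 1.87933887e-05 3.89800998e-05] 0.03895761949463878 12.069173455238342 [ 0.62240075  0.27059083 -1.2025336 ]
line (np.float64(237.3), np.float64(281.5)) 0.021 mid along 61.0 across -14.0
line (np.float64(290.0), np.float64(259.5)) 0.021 mid along 43.5 across 21.5
shield (np.float64(236.3), np.float64(297.5)) 0.0235 mid along 64.1 across -14.7
shield (np.float64(236.3), np.float64(297.5)) 0.025 mid along 62.9 across -14.6
shield (np.float64(236.3), np.float64(297.5)) 0.0265 mid along 61.7 across -14.4
shield (np.float64(281.0), np.float64(297.5)) 0.0235 mid along 64.0 across 16.1
shield (np.float64(281.0), np.float64(297.5)) 0.025 mid along 62.8 across 16.0
shield (np.float64(281.0), np.float64(297.5)) 0.0265 mid along 61.6 across 15.8
orange [((np.int64(340), np.int64(176), np.int64(5), np.int64(18), np.int64(41)), array([341.29, 184.07])), ((np.int64(350), np.int64(176), np.int64(5), np.int64(18), np.int64(53)), array([351.79, 183.94]))]
0.002 [[[350.5, 194.5], [340.0, 194.3]]]
0.004 [[[350.6, 194.1], [340.1, 193.8]]]
0.006 [[[350.7, 193.6], [340.3, 193.4]]]
line front ends [[350.7, 197.1], [340.3, 196.8]]
180 .......OOOO.......OOO...
181 .......OOO.......OOOO...
182 ......OOOO.......OOOO...
183 ......OOO.......OOOOO...
184 ......OOO.......OOOO....
185 ......OOO.......OOOO....
186 ....W.OOO.......OOO.....
187 ....W.OO........OOO.....
188 ....W.OO........OOO.....
189 ....W.OO.......WOOO.....
190 ....WWOO.......WOO......
191 ....WWOO.......WOO......
192 .....WO........WOO......
193 .....WO........W.O......
194 .....WWW.......WWW......
195 .....WWW.......WWW......
196 .....WWW.......WWW......
197 .....WW.........WW......
198 ........................
199 ........................
200 ........................
201 ........................
```

View pics/m6.png

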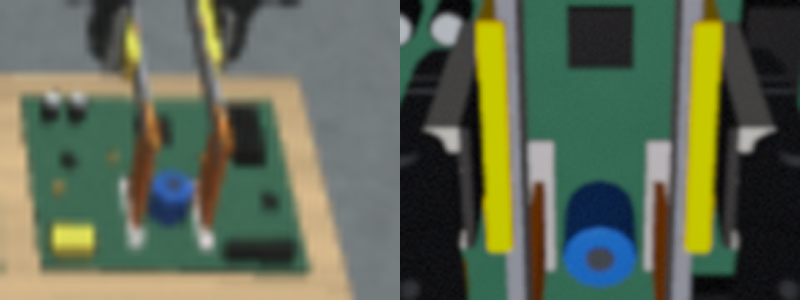

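The picture shows both shields over their lines with the coil centred between them. White still shows ahead of the shields in the scene view and behind them in the wrist view. I'll run one sub-pixel fore-aft check.

```bash
python3 - <<'E'
from meas import *
from scipy.ndimage import map_coordinates as mc
e=state()["ee_pos"];sc=capture("scene");w=capture("wrist")
yaw=np.deg2rad(-1.8);ax=np.array([np.cos(yaw),np.sin(yaw),0])
f=sc["frame"].astype(float)
for n,u0 in(("R",340.3),("L",350.4)):
    r=np.arange(188,200.1,.5);B=mc(f[:,:,2],[r,np.full(r.shape,u0)+(r-195)*.12],order=1);R=mc(f[:,:,0],[r,np.full(r.shape,u0)+(r-195)*.12],order=1)
    print(n,[(float(a),int(x),int(y)) for a,x,y in zip(r,R,B)])
g=w["frame"]
for u in(236,282):print("wrist",u,[(v,*map(int,g[v,u])) for v in range(276,304,2)])
h=cv2.cvtColor(g,cv2.COLOR_RGB2HSV)
m=cv2.inRange(h[90:140,210:310],(0,0,125),(180,60,255));_,_,st,ce=cv2.connectedComponentsWithStats(m)
print("bolts",[(p+[210,90]).round(2).tolist() for q,p in zip(st[1:],ce[1:]) if q[4]>200])
# slopes in scene: px rows per mm along and per mm up at shield front; metres
P=np.array([.561,.237,.025]);print((proj(sc,[P+.01*ax,P+[0,0,.01]])-proj(sc,[P])).round(2).tolist())
for v in(115,116,117): print(v,[((onz(w,(259,v),e[2]+z)-e)@ax*1e3).round(1) for z in(.0265,.0285,.0302)])
E
```

```text
R [(188.0, 97, 50), (188.5, 99, 49), (189.0, 100, 49), (189.5, 102, 48), (190.0, 104, 48), (190.5, 108, 52), (191.0, 113, 56), (191.5, 115, 56), (192.0, 117, 56), (192.5, 122, 64), (193.0, 125, 75), (193.5, 142, 107), (194.0, 159, 139), (194.5, 164, 153), (195.0, 169, 166), (195.5, 155, 157), (196.0, 141, 147), (196.5, 115, 124), (197.0, 90, 103), (197.5, 77, 93), (198.0, 66, 85), (198.5, 65, 84), (199.0, 65, 83), (199.5, 80, 81), (200.0, 95, 80)]
L [(188.0, 101, 62), (188.5, 103, 61), (189.0, 104, 59), (189.5, 105, 58), (190.0, 105, 57), (190.5, 107, 61), (191.0, 108, 64), (191.5, 107, 64), (192.0, 110, 66), (192.5, 116, 72), (193.0, 122, 78), (193.5, 138, 104), (194.0, 153, 129), (194.5, 168, 153), (195.0, 186, 179), (195.5, 186, 181), (196.0, 186, 184), (196.5, 152, 154), (197.0, 118, 124), (197.5, 94, 106), (198.0, 70, 88), (198.5, 66, 84), (199.0, 62, 81), (199.5, 71, 77), (200.0, 81, 74)]
wrist 236 [(276, 53, 106, 84), (278, 53, 106, 84), (280, 62, 107, 87), (282, 150, 149, 148), (284, 183, 179, 182), (286, 184, 180, 183), (288, 183, 179, 182), (290, 184, 179, 182), (292, 183, 179, 181), (294, 182, 179, 181), (296, 153, 138, 134), (298, 103, 62, 43), (300, 98, 51, 21), (302, 97, 48, 11)]
wrist 282 [(276, 53, 104, 83), (278, 51, 103, 82), (280, 60, 106, 86), (282, 151, 149, 149), (284, 184, 180, 182), (286, 183, 179, 182), (288, 183, 178, 181), (290, 183, 178, 181), (292, 183, 180, 181), (294, 184, 180, 182), (296, 157, 145, 142), (298, 111, 77, 61), (300, 107, 69, 48), (302, 100, 53, 23)]
bolts [[232.13, 115.44], [285.4, 115.44]]
[[0.44, 2.57], [0.58, -2.34]]
115 [np.float64(-75.1), np.float64(-75.3), np.float64(-75.5)]
116 [np.float64(-74.8), np.float64(-75.0), np.float64(-75.1)]
117 [np.float64(-74.4), np.float64(-74.6), np.float64(-74.7)]
```

Scene, wrist and bolt readings all put the shields within about 1 mm of centre along and across, with 4–5 mm clearance. I'll come down 1 mm and settle.

Emit:
{"method": "carry_out", "body": {"grip": [-0.088,-0.088,-0.088,-0.088,-0.088,-0.088,-0.088,-0.088], "dp": [[0,0,-0.0025],[0,0,0],[0,0,0],[0,0,0],[0,0,0],[0,0,0],[0,0,0],[0,0,0]], "turn": [0,0,0,0,0,0,0,0]}}

```text
time_s: 11.65
ee_pos: [0.4867, 0.2369, 0.0515]
orientation: [-0.0, 0.013, 1.0, -0.0]
ft_force: [0.4, 0.4, -0.6]
width: 0.0388
gripper_force: 12.1
```

```bash
python3 -c "
from workcell import state,finish_job
s=state();print(s['ee_pos'],s['width'],s['gripper_force'],s['ft_force'],abs(s['joint_velocities']).max())
print(finish_job())"
```

```text
[0.48667489 0.23687466 0.05148413] 0.038810195318830606 12.068989723920822 [ 0.43218071  0.365359   -0.62149146] 0.0013332924697212192
the job is handed in; nothing more can be done
None
```

The job is handed in at 11.65 s: the tweezers are held steady with a shield over each white line astride board_a's coil, centred to about 1 mm and about 4 mm clear of the board by camera estimate, at roughly the marked 30 mm gap (grip force 12.1 N).

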